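Open the ratchet phone holder

ROBOT

A 6-joint arm with a two-finger parallel gripper is mounted at the origin on a cart in front of the work surface, level with it; the furniture and walls round the work are solid. World frame = base frame: x ahead of the robot, y to its left, z up, the work surface at z = 0. Lengths are in mm, angles in rad, forces in N, time in s.
With the tool pointing down it reaches from about 275 to 1000 mm from the base axis. Payload 8.4 kg.
Tool frame: the origin (TCP) lies midway between the tips of the shut fingers; the grasp point (between the pads) lies grip_depth behind it (grip_depth is the distance from the TCP to the grasp point, in mm); z points along the fingers, y is the line along which they close (so a half turn about z gives the same grasp; the last joint's range is limited). The gripper opens to 85 mm and grips with 20 to 120 N. Pads are 22 mm wide; open, the fingers measure 114 mm over their backs; the gripper's body (76 mm by 85 mm) begins 54 mm behind the grasp point. The pads swing forward as they close: fully open they stand 13 mm farther back than shut.
Start: joints at [-0.002, 0.353, 1.633, -0, 1.155, -0.002], TCP at [625.002, -0, 231.281] pointing down, gripper open.
Joint ranges: [-2.63, 2.63], [-0.92, 2.1], [0.06, 2.66], [-1.3, 4.44], [0, 2.69], [-3.02, 3.02]. Speed limits (rad/s): [2.22, 2.22, 2.79, 3.14, 3.14, 3.14].

INTERFACE

Orientations are given as [roll, pitch, yaw] about the fixed x, y, z axes, in that order (R = Rz(yaw) Ry(pitch) Rx(roll)).
In Python, from rig import * gives the robot as it stands.
- The arm moves only by the shell command python3 -m creep 'ROWS' [FORCE]. ROWS is JSON, a list of rows, each an object of numbers: "x", "y", "z": the shift along the tool's x, y, z in mm; "rx", "ry", "rz": the turn, a rotation vector about the tool's x, y, z in rad; "hand": the finger opening in mm, from 0 to 85.4. A call has 1 to 20 rows; each row shifts and turns the commanded pose from where the row before left it, along the tool's axes as they then stand; what a row does not reach is not made up. A row lasts 1/8 s, in which the tool goes at most 62.5 mm and 10.7 degrees, less where a joint would pass 70% of its speed; a pose out of reach is approached as far as the arm can. A call with a gripper value outside its range is refused whole. The fingers move at their own pace and stop on an object; FORCE is the grip in N (left out, the last holds). Time passes only in rows, so rows that do not move let the fingers close. It gives the time, the measured TCP pose, the force, the opening and the grip force at its end, in the units of the state.
- sense(): the state, without advancing time (a new reading comes with each control period).
- grab_frame(name): name is "scene" or "side" or "wrist"; returns the picture (400x640x3 uint8, red, green, blue); there is no depth.
- get_calibration(name): a dict with "K" (3x3 intrinsics, pixels), "R" (3x3) and "t" (3): a world point X has camera coordinates R X + t. Camera axes: x right, y down, z forward; pixel columns grow to the right and rows downward; lengths in mm; the calibration is good to about 2 mm. The wrist camera is an equidistant fisheye: a pixel r from the principal point sees the ray r / f radians off the axis. A picture is of the moment at which its call begins: read the wrist's pose just before it. get_calibration takes no time and is no camera call; for the wrist camera it gives the pose at the moment of the call.
- sign_off(): hands the job in; it is judged then, once.
The state is a dict: "clock": time; "qpos": joint angles; "qvel": joint speeds; "joint_efforts": joint torques, N m; "eef_pos": TCP position; "tcp_rot": TCP orientation; "contact_force": force on the tool from outside, world axes, zero at the start; "wrist_torque": the same for the moment, N m; "opening": opening from 0.0 (shut) to 1.0 (fully open); "grasp_force": force on a finger pad.
Only numpy, scipy, OpenCV 4.12 (cv2) and the standard library are available. Lean on these libraries where they do the work, as an engineer would, in place of code of your own. Each camera call takes 0.05 s, during which the arm holds its last target. There are 200 camera calls.

TASK

Open the phone holder: press the release tab on its sliding jaw down until it snaps over and stays down, then push the sliding jaw back along its bar, away from the fixed jaw, until it stands against its end stop. Only press and push with the fingers: grip nothing, leave the release down, and leave the phone lying on the holder's bed and the things on the desk where they are.

Things in the scene. Friction and masses are not known exactly. Their poses are not given: they have to be found in the camera images.
- holder: grey bench holder for phones, screwed to the desk: base plate 100 x 285 mm (x -62 to +38, y -135 to +150 mm from its origin, which lies on the desk), bed 10 mm above the desk. z is up; y runs along the bar in the direction in which the sliding jaw opens. The fixed jaw, 110 mm wide, top 46 mm above the desk, has its gripping face at y = -110 mm.
- end_stop (a point): top of the small end stop block (30 x 18 mm, 30 mm above the desk) on the far end of the toothed steel bar; the bar is 14 mm wide, lies along the holder's y at x = -50 mm (the robot's side) and reaches 26 mm above the desk.
- jaw (a joint): sliding jaw along the bar, m. 0: 75 mm between the jaw faces; grows as the jaw opens; 0.090: against its end stop (165 mm between the faces). Until the release is down the ratchet lets it move only toward the fixed jaw, with up to 6 mm of play; then it slides both ways with about 3 N of friction and stays where it is left.
- release (a joint): release lever on the sliding jaw, rad. 0: up, pawl in the teeth (up to 0.12 if the pawl rests on a tooth); 0.32: fully down, pawl clear. An over-centre spring drives it up below 0.18, and above 0.18 drives it down and keeps it there. Pressing takes 4 to 8 N at first, then less; the tab's middle sinks about 15 mm and moves about 7 mm toward the holder's +y.
- release_tab (a point): middle of the top of the release tab, a ribbed black paddle 26 mm (holder x) by 28 mm (holder y), 4 mm thick. Fully up, its top is 53 mm above the desk, 85 mm behind the jaw's face (holder +y); it tilts down and away when pressed. It moves with the lever.
- jaw_face (a point): point at mid-width on the gripping face of the sliding jaw, 44 mm above the desk; the face looks to the holder's -y (to the fixed jaw), is 104 mm wide (holder x) and reaches up to 59 mm above the desk; the jaw plate is 14 mm thick. Push here toward the holder's +y to open. Moves with the jaw.
- phone: small black phone, 66 (x) x 50 (y) x 8 mm, lying loose on the bed between the jaws, its top 18 mm above the desk. Origin: centre of its underside.
- flux_tin: round white flux tin, 47 mm across, 18 mm high, on the desk beyond the holder. Origin: centre of its underside. A bystander.
- tip_tin: small round lidded tin, light brown, 25 mm across, 24 mm high, standing on the desk to the left of the holder. Origin: centre of its underside. A bystander.
- reel: small reel of solder with black flanges, 58 mm across, 36 mm high, standing on the desk beyond the holder. Origin: centre of its underside. A bystander.

How it is judged (in metres and radians):
On the way, in this order (a step that is already met when the one before it is completed fails the run):
1. the release is pressed down and has snapped over while the jaw still stands where it was (within 15 mm) (value of joint release above 0.28 rad and distance of jaw_face from where it was at the start of the episode below 0.015 m), for 0.1 s.
2. the sliding jaw has been pushed to its end stop (within 4 mm) (value of joint jaw above 0.086 m), for 0.2 s.
At the end, for the whole second after the job is handed in: the sliding jaw is within 4 mm of its end stop, the release is fully down (above 0.28 rad), the phone lies at rest on the bed within 10 mm of where it was, and the reel, flux tin and small tin are within 15 mm of where they were (value of joint jaw above 0.086 m and value of joint release above 0.28 rad and distance of phone from where it was at the start of the episode below 0.01 m and height (world z) of phone below 0.014 m and linear speed of phone below 0.01 m/s and distance of each of reel, flux_tin, tip_tin from where it was at the start of the episode below 0.015 m); the robot touches nothing.
It fails at once if the jaw is forced open by more than 15 mm with the release up (value of joint release below 0.15 rad and distance of jaw_face from where it was at the start of the episode above 0.015 m and value of joint jaw above 0.016 m).
It fails at once if the sliding jaw is gripped: the fingers press on its face and its back at the same time (contact force between the fingers and jaw_c0 above 2 N and contact force between the fingers and jaw_c1 above 2 N).
It fails at once if the phone is lifted or pushed away (distance of phone from where it was at the start of the episode above 0.012 m or height (world z) of phone above 0.016 m).
It fails at once if a bystander (reel, flux tin, small tin) is pushed away or lifted (distance of any of reel, flux_tin, tip_tin from where it was at the start of the episode above 0.02 m).
It also fails if it takes over 38 s, if anything falls off the work surface, if the arm or the gripper's body presses on something with over 40 N, if the wrist force passes 120 N, or if a joint passes its speed limit or range.

## Working session

There is one attempt and no reset: what is moved stays moved. The work goes in short steps, Python scripts to look and compute and a shell command to move; the robot and the scene stay as the last step left them, time stands still between calls to the robot, and variables do not carry over. Pictures are saved under pics/ and viewed, at most 10 in all, crops included, and the job is handed in when it is done.

```bash
mkdir -p pics; ls; python3 - <<'E'
from rig import *
import cv2,numpy as np
s=sense(); print(s['clock'],s['eef_pos'],s['tcp_rot'],s['opening'])
for n in ("scene","side"):
    c=get_calibration(n); print(n,np.round(c['K'],1).tolist(),np.round(c['R'],3).tolist(),np.round(c['t'],1).tolist())
    cv2.imwrite(f"pics/{n}0.png",grab_frame(n)[:,:,::-1])
E
```

```text
pics
0.0 [6.24540730e+02 5.07911729e-03 2.30582652e+02] [-3.14023079e+00 -1.18361513e-06  1.57081181e+00] 0.9983029026302112
scene [[500.7, 0.0, 318.9], [0.0, 500.7, 196.2], [0.0, 0.0, 1.0]] [[-0.646, -0.763, -0.002], [-0.412, 0.35, -0.841], [0.643, -0.543, -0.541]] [477.3, 211.3, 639.2]
side [[383.0, 0.0, 323.3], [0.0, 383.0, 198.8], [0.0, 0.0, 1.0]] [[0.981, -0.193, 0.017], [-0.103, -0.596, -0.796], [0.164, 0.779, -0.605]] [-502.4, 216.7, 688.5]
```

View pics/scene0.png

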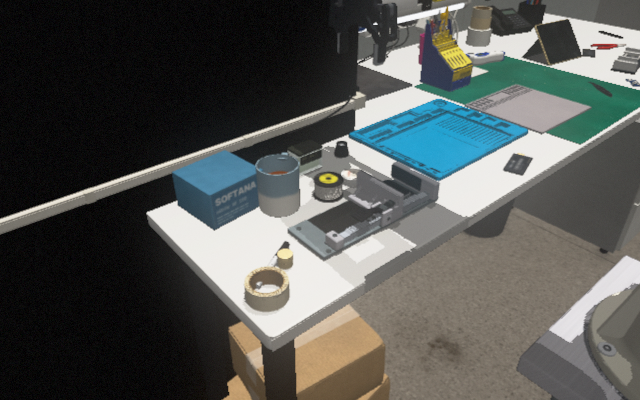

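View pics/side0.png

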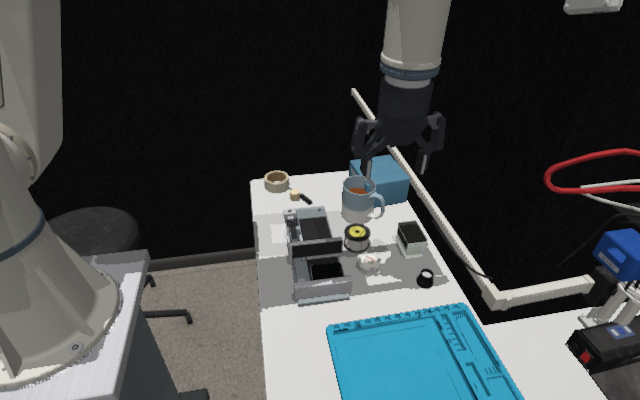

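The scene view shows the holder around pixels (290–440, 165–255). In the side view it is around (285–350, 205–302), with the jaw near (318, 250). I'll enlarge both.

```bash
python3 - <<'E'
import cv2,numpy as np
a=cv2.imread('pics/scene0.png')[155:260,280:440]; b=cv2.imread('pics/side0.png')[200:305,275:385]
a=cv2.resize(a,None,fx=5,fy=5,interpolation=cv2.INTER_CUBIC);b=cv2.resize(b,None,fx=5.5,fy=5.5,interpolation=cv2.INTER_CUBIC)
for im,s,x0,y0 in((a,5,280,155),(b,5.5,275,200)):
    for v in range(0,170,10):
        if v*s<im.shape[1]: cv2.line(im,(int(v*s),0),(int(v*s),8),(0,0,255),1);cv2.putText(im,str(x0+v),(int(v*s),20),0,.4,(0,0,255))
        if v*s<im.shape[0]: cv2.line(im,(0,int(v*s)),(8,int(v*s)),(0,0,255),1);cv2.putText(im,str(y0+v),(0,int(v*s)),0,.4,(0,0,255))
cv2.imwrite('pics/a.png',a);cv2.imwrite('pics/b.png',b)
E
```

```text
(no output)
```

View pics/a.png

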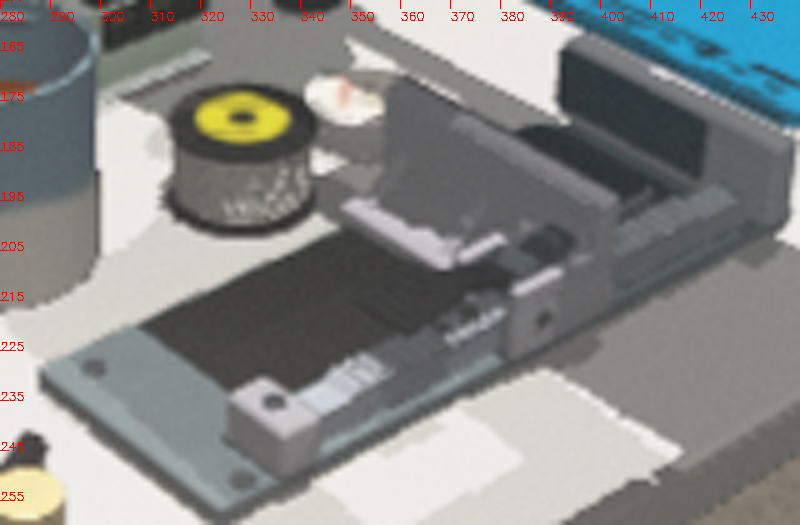

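View pics/b.png

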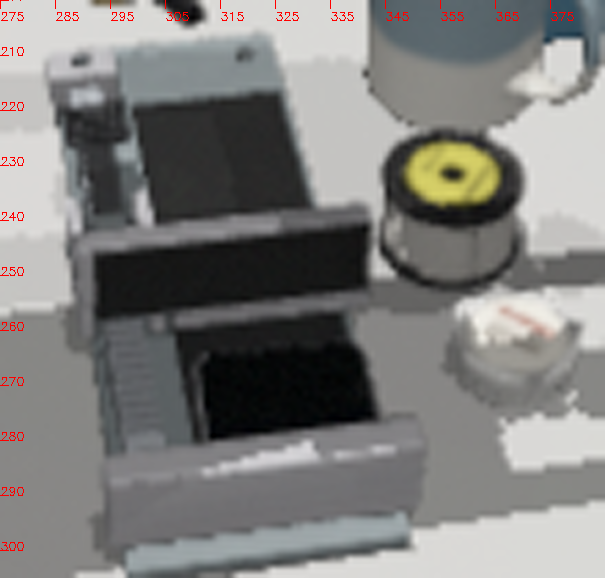

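The crops show the base plate's free-end corners at scene (288.4, 232.6) and (325, 259), and its near-end corners at side (298.6, 304) and (349.5, 299). The sliding jaw's back top edge runs from scene (359, 170.6) to (403.6, 195). The phone lies between the jaws. I'll fit the holder pose and overlay the model.

```bash
cat > h.py <<'E'
from rig import *
import cv2,numpy as np
from scipy.optimize import least_squares
C={n:get_calibration(n) for n in("scene","side")}
def proj(n,X):
    c=C[n];p=np.array(c['R'])@X+np.array(c['t']);q=np.array(c['K'])@p;return q[:2]/q[2]
def W(p,h):
    c,s=np.cos(p[2]),np.sin(p[2]);return np.array([p[0]+c*h[0]-s*h[1],p[1]+s*h[0]+c*h[1],h[2]])
E
python3 - <<'E'
from h import *
# params x,y,yaw,face y, jaw centre x
S=lambda u,v:(280+u/5,155+v/5)
D=lambda u,v:(275+u/5.5,200+v/5.5)
def obs(p):
    f,cx=p[3],p[4]
    return [("scene",(38,150,0),S(42,388)),("scene",(-62,150,0),S(225,520)),
 ("side",(38,-135,0),D(410,547)),("side",(-62,-135,0),D(130,573)),
 ("scene",(cx+52,f+14,59),S(388,82)),("scene",(cx-52,f+14,59),S(612,207)),
 ("side",(cx-52,f+14,59),D(80,240)),("side",(cx+52,f+14,59),D(365,205)),("side",(cx+52,f,59),D(370,222)),("side",(cx-52,f,59),D(78,256))]
def res(p): return np.concatenate([proj(n,W(p,h))-o for n,h,o in obs(p)])
r=least_squares(res,[500,200,0,-35,-12],x_scale=[10,10,.1,10,10],loss='soft_l1')
p=r.x;print(np.round(p,3));print(np.round(res(p).reshape(-1,2),1).tolist())
np.save('p.npy',p)
f=p[3]
pts={'tab':(-50,f+85,53),'tab4':(-63,f+99,50),'tab1':(-37,f+71,54),'stop':(-50,141,30),'tabc':(p[4],f+85,53)}
for k,h in pts.items(): print(k,np.round(W(p,h),1),[np.round(proj(n,W(p,h)),1).tolist() for n in C])
q=lambda n,h:proj(n,W(p,h))
for n,fn,s,x0,y0 in(("scene","a",5,280,155),("side","b",5.5,275,200)):
    im=cv2.imread(f'pics/{fn}.png')
    P=lambda h:tuple(np.int32((q(n,h)-[x0,y0])*s))
    for poly,col in(([(-62,-135,0),(38,-135,0),(38,150,0),(-62,150,0)],(0,255,0)),([(p[4]+a,f+b,59) for a,b in((-52,0),(52,0),(52,14),(-52,14))],(0,0,255)),([(a,f+b,53) for a,b in((-63,71),(-37,71),(-37,99),(-63,99))],(255,0,255)),([(p[4]+a,-110,46) for a in(-55,55)],(0,255,255))):
        cv2.polylines(im,[np.array([P(h) for h in poly])],True,col,1)
    cv2.imwrite(f'pics/{fn}2.png',im)
a,b=cv2.imread('pics/a2.png'),cv2.imread('pics/b2.png')
w=np.zeros((578,800,3),np.uint8);k=.55;a=cv2.resize(a,None,fx=k,fy=k);b=cv2.resize(b,(350,334))
w[:a.shape[0],:440]=a;w[:334,445:795]=b;cv2.imwrite('pics/c.png',w[:340])
E
```

```text
[ 5.15592e+02  7.81620e+01 -2.00000e-03 -3.41840e+01 -1.08620e+01]
[[-1.0, -0.0], [-0.1, 2.1], [0.5, 0.3], [-0.3, 3.3], [0.6, -0.5], [-2.4, -2.6], [-0.2, -1.0], [-1.7, -0.7], [-1.1, 0.9], [1.0, 1.0]]
tab [465.7 129.1  53. ] [[365.3, 208.3], [291.4, 221.6]]
tab4 [452.7 143.1  50. ] [[364.7, 216.3], [284.7, 219.2]]
tab1 [478.7 115.1  54. ] [[365.8, 201.6], [298.2, 224.8]]
stop [465.9 219.3  30. ] [[324.4, 240.6], [287.0, 204.7]]
tabc [504.8 129.   53. ] [[349.3, 198.6], [309.1, 219.6]]
```

View pics/c.png

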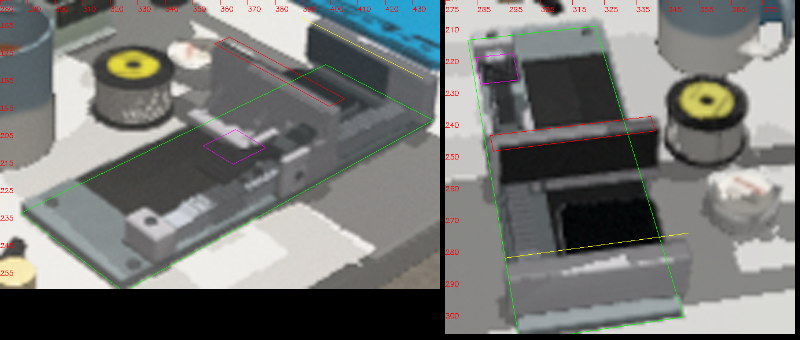

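The fit puts the holder origin near world (515, 78) with about zero yaw, the jaw near 0, and the tab near (466, 129, 53). I'll shut the fingers and look from above with the wrist camera.

```bash
python3 -m creep '[{"x":15,"y":-25,"hand":0},{"x":15,"y":-25,"hand":0},{"x":15,"y":-25,"hand":0},{"x":15,"y":-25,"hand":0},{"x":15,"y":-20,"hand":0},{"x":15,"y":-20,"hand":0},{"hand":0},{"hand":0}]' 40
python3 - <<'E'
from h import *
import json
s=sense();c=get_calibration('wrist');im=grab_frame('wrist')
json.dump({k:np.array(v).tolist() for k,v in c.items()},open('w1.json','w'))
cv2.imwrite('pics/w1.png',im[:,:,::-1]);print(s['clock'],s['eef_pos'],s['tcp_rot'],c)
E
```

```text
0.1 [6.24555761e+02 7.72341782e-03 2.30600158e+02] [-3.14026051e+00 -4.40490298e-06  1.57077823e+00] {'K': array([[309.70691629,   0.        , 320.77270804],
       [  0.        , 309.70691629, 202.24346951],
       [  0.        ,   0.        ,   1.        ]]), 'R': array([[ 9.99999524e-01, -2.68643741e-04, -9.37465877e-04],
       [-5.29447629e-06, -9.62789372e-01,  2.70252892e-01],
       [-9.75183930e-04, -2.70252759e-01, -9.62788915e-01]]), 't': array([-624.15376097,  -33.62429477,  378.5258192 ])}schema error: expected keys x, y, z, rx, ry, rz, hand
```

View pics/w1.png

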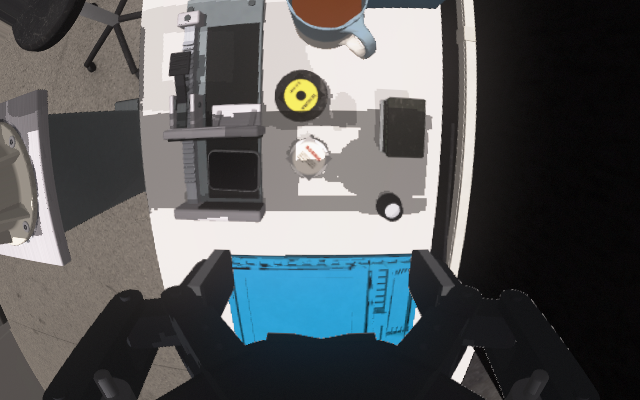

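The move was refused because every row needs all keys, but this view is already useful. The black tab is at (180, 64) beside the bar. The sliding jaw's top runs from (165, 134) to (264, 131), and the phone is at (233, 170).

```bash
cat >> h.py <<'E'
def ray(c,uv,z):
    K,R,t=[np.array(c[k]) for k in'KRt'];d=(np.array(uv)-K[:2,2])/K[0,0];r=np.hypot(*d)
    v=np.array([*(d/r*np.sin(r)),np.cos(r)]);v=R.T@v;o=-R.T@t;return o+v*(z-o[2])/v[2]
E
python3 - <<'E'
from h import *
import json
c=json.load(open('w1.json'))
for n,uv,z in(('tab',(180,64),53),('tabL',(170,64),53),('tabR',(190,64),53),('tabfar',(181,52),50),('tabnear',(180,76),54),('jawL',(165,134),59),('jawR',(264,131),59),('fixL',(175,210),46),('fixR',(265,208),46),('stop',(187,18),30),('phone',(233,170),18),('reel',(301,95),36),('flux',(308,155),18)): print(n,np.round(ray(c,uv,z),1))
im=cv2.imread('pics/w1.png')[0:240,140:290];cv2.imwrite('pics/w1c.png',cv2.resize(im[:150,:],None,fx=4,fy=4,interpolation=cv2.INTER_CUBIC))
E
python3 -m creep '[{"x":15,"y":-25,"z":0,"rx":0,"ry":0,"rz":0,"hand":0},{"x":15,"y":-25,"z":0,"rx":0,"ry":0,"rz":0,"hand":0},{"x":15,"y":-25,"z":0,"rx":0,"ry":0,"rz":0,"hand":0},{"x":15,"y":-25,"z":0,"rx":0,"ry":0,"rz":0,"hand":0},{"x":0,"y":-20,"z":0,"rx":0,"ry":0,"rz":0,"hand":0},{"x":0,"y":-20,"z":0,"rx":0,"ry":0,"rz":0,"hand":0},{"x":0,"y":0,"z":0,"rx":0,"ry":0,"rz":0,"hand":0},{"x":0,"y":0,"z":0,"rx":0,"ry":0,"rz":0,"hand":0}]' 40
python3 - <<'E'
from h import *
import json
s=sense();c=get_calibration('wrist');im=grab_frame('wrist')
json.dump({k:np.array(v).tolist() for k,v in c.items()},open('w2.json','w'))
cv2.imwrite('pics/w2.png',im[:,:,::-1]);print(s['clock'],s['eef_pos'],s['tcp_rot'],s['opening'])
E
```

```text
tab [471.  136.2  53. ]
tabL [458.3 138.   53. ]
tabR [483.3 134.7  53. ]
tabfar [470.5 150.7  50. ]
tabnear [471.6 122.4  54. ]
jawL [453.2  59.5  59. ]
jawR [566.5  56.9  59. ]
fixL [450.  -31.6  46. ]
fixR [562.  -28.7  46. ]
stop [467.2 198.2  30. ]
phone [519.5  10.1  18. ]
reel [603.   94.4  36. ]
flux [609.5  26.6  18. ]
clock: 1.15
eef_pos: [485.8, 60.0, 231.5]
tcp_rot: [3.141, -0.0, 1.571]
contact_force: [-0.2, -0.4, -1.0]
opening: -0.0
grasp_force: 0.0
1.15 [485.77635222  59.99386337 231.46328763] [ 3.14073655e+00 -2.54537904e-05  1.57077236e+00] -0.0002996717929670582
```

View pics/w2.png

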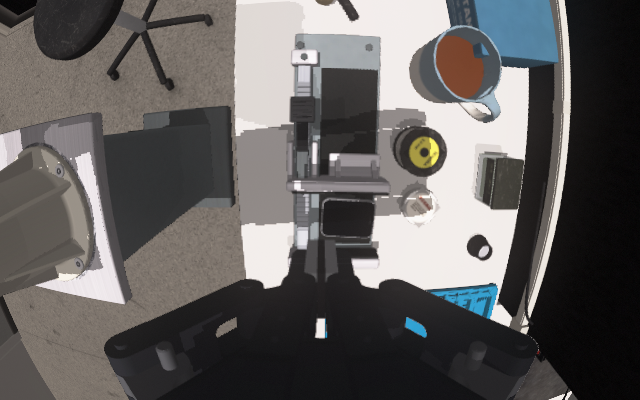

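The tab now shows at about (303, 108), spanning x 291–316 and y 96–121. The jaw's top strip is at y 180–192, x 288–390. The phone is at (347, 218), and the end stop at (304, 57).

```bash
python3 - <<'E'
from h import *
import json
c=json.load(open('w2.json'))
for n,uv,z in(('tab',(303.5,108.5),53),('tabL',(291,108),53),('tabR',(316,108),53),('tabfar',(303,96),50),('tabnear',(303,121),54),('jawbackL',(288,180),59),('jawfrontR',(390,193),59),('jawfrontL',(288,191),59),('stop',(304,57),30),('plateL',(295,35),10),('plateR',(380,37),10),('phone',(347,218),18)): print(n,np.round(ray(c,uv,z),1))
im=cv2.imread('pics/w2.png')[30:260,270:410];cv2.imwrite('pics/w2c.png',cv2.resize(im,None,fx=2.6,fy=2.6,interpolation=cv2.INTER_CUBIC))
E
```

```text
tab [468.2 139.2  53. ]
tabL [455.3 139.9  53. ]
tabR [480.9 139.6  53. ]
tabfar [467.5 152.4  50. ]
tabnear [467.6 126.3  54. ]
jawbackL [451.7  65.5  59. ]
jawfrontR [559.5  51.6  59. ]
jawfrontL [451.4  53.7  59. ]
stop [467.5 198.   30. ]
plateL [455.9 229.5  10. ]
plateR [555.3 229.   10. ]
phone [517.7  10.   18. ]
```

View pics/w2c.png

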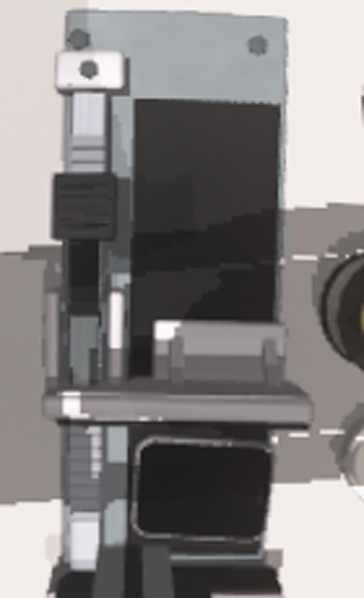

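The tab centre is at about (468, 139, 53), consistent with the jaw face at y≈53 plus 85. I'll go above it.

```bash
python3 -m creep '[{"x":20,"y":-6,"z":20,"rx":0,"ry":0,"rz":0,"hand":0},{"x":20,"y":-6,"z":20,"rx":0,"ry":0,"rz":0,"hand":0},{"x":20,"y":-6,"z":20,"rx":0,"ry":0,"rz":0,"hand":0},{"x":21,"y":0,"z":20,"rx":0,"ry":0,"rz":0,"hand":0},{"x":0,"y":0,"z":25,"rx":0,"ry":0,"rz":0,"hand":0},{"x":0,"y":0,"z":25,"rx":0,"ry":0,"rz":0,"hand":0},{"x":0,"y":0,"z":20,"rx":0,"ry":0,"rz":0,"hand":0},{"x":0,"y":0,"z":12,"rx":0,"ry":0,"rz":0,"hand":0},{"x":0,"y":0,"z":0,"rx":0,"ry":0,"rz":0,"hand":0},{"x":0,"y":0,"z":0,"rx":0,"ry":0,"rz":0,"hand":0}]'
```

```text
clock: 2.45
eef_pos: [467.6, 141.1, 69.8]
tcp_rot: [3.141, -0.0, 1.571]
contact_force: [0.7, -0.7, 0.3]
opening: 0.003
grasp_force: 0.0
```

```bash
python3 -m creep '[{"x":0,"y":0,"z":6,"rx":0,"ry":0,"rz":0,"hand":0},{"x":0,"y":0,"z":6,"rx":0,"ry":0,"rz":0,"hand":0},{"x":0,"y":0,"z":4,"rx":0,"ry":0,"rz":0,"hand":0},{"x":0,"y":0,"z":3,"rx":0,"ry":0,"rz":0,"hand":0},{"x":0,"y":0,"z":2,"rx":0,"ry":0,"rz":0,"hand":0},{"x":0,"y":0,"z":0,"rx":0,"ry":0,"rz":0,"hand":0}]'; python3 -m creep '[{"x":0,"y":0,"z":2,"rx":0,"ry":0,"rz":0,"hand":0},{"x":1,"y":0,"z":2,"rx":0,"ry":0,"rz":0,"hand":0},{"x":1,"y":0,"z":2,"rx":0,"ry":0,"rz":0,"hand":0},{"x":0,"y":0,"z":0,"rx":0,"ry":0,"rz":0,"hand":0}]'
```

```text
clock: 3.2
eef_pos: [466.9, 141.0, 48.2]
tcp_rot: [-3.141, 0.0, 1.571]
contact_force: [0.1, 0.2, -0.5]
opening: -0.003
grasp_force: 0.0
clock: 3.7
eef_pos: [466.9, 143.0, 42.1]
tcp_rot: [-3.141, 0.0, 1.571]
contact_force: [-0.1, -0.1, 0.5]
opening: 0.002
grasp_force: 0.0
```

```bash
python3 -m creep '[{"x":0,"y":0,"z":2,"rx":0,"ry":0,"rz":0,"hand":0},{"x":0,"y":0,"z":2,"rx":0,"ry":0,"rz":0,"hand":0},{"x":0,"y":0,"z":0,"rx":0,"ry":0,"rz":0,"hand":0}]'; python3 -m creep '[{"x":0,"y":0,"z":1,"rx":0,"ry":0,"rz":0,"hand":0},{"x":0,"y":0,"z":1,"rx":0,"ry":0,"rz":0,"hand":0},{"x":0,"y":0,"z":0,"rx":0,"ry":0,"rz":0,"hand":0}]'; python3 - <<'E'
from h import *
im=grab_frame('scene')[155:260,280:440,::-1];im2=grab_frame('wrist')[:,150:450,::-1]
w=np.zeros((500,800,3),np.uint8);w[:315,:480]=cv2.resize(im,(480,315),interpolation=cv2.INTER_CUBIC);w[:400,490:790]=im2
cv2.imwrite('pics/d.png',w)
E
```

```text
clock: 4.08
eef_pos: [467.2, 143.2, 38.8]
tcp_rot: [3.141, -0.0, 1.571]
contact_force: [-1.1, 1.5, 11.9]
opening: 0.0
grasp_force: 5.9
clock: 4.45
eef_pos: [467.4, 143.3, 37.8]
tcp_rot: [3.141, -0.0, 1.571]
contact_force: [-8.8, -0.0, 26.6]
opening: 0.001
grasp_force: 12.7
```

View pics/d.png

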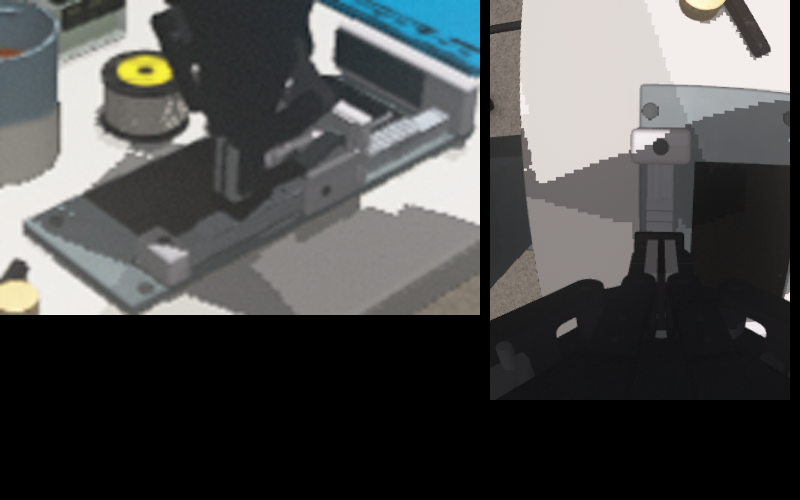

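The fingers have the tab at its bottom: 38 mm with force rising on the stop. In the wrist part the tab's far edge is at (660, 234), just ahead of the fingertips. I'll lift, cross over the jaw, and look from there to confirm the release stayed down.

```bash
python3 -m creep '[{"x":0,"y":0,"z":-4,"rx":0,"ry":0,"rz":0,"hand":0},{"x":0,"y":0,"z":-15,"rx":0,"ry":0,"rz":0,"hand":0},{"x":0,"y":0,"z":-20,"rx":0,"ry":0,"rz":0,"hand":0},{"x":0,"y":0,"z":-20,"rx":0,"ry":0,"rz":0,"hand":0},{"x":-20,"y":8,"z":0,"rx":0,"ry":0,"rz":0,"hand":0},{"x":-20,"y":8,"z":0,"rx":0,"ry":0,"rz":0,"hand":0},{"x":-20,"y":8,"z":0,"rx":0,"ry":0,"rz":0,"hand":0},{"x":-20,"y":8,"z":0,"rx":0,"ry":0,"rz":0,"hand":0},{"x":-20,"y":6,"z":0,"rx":0,"ry":0,"rz":0,"hand":0},{"x":-12,"y":0,"z":0,"rx":0,"ry":0,"rz":0,"hand":0},{"x":0,"y":0,"z":0,"rx":0,"ry":0,"rz":0,"hand":0},{"x":0,"y":0,"z":0,"rx":0,"ry":0,"rz":0,"hand":0}]'
python3 - <<'E'
from h import *
import json
c=get_calibration('wrist');im=grab_frame('wrist')[:,:,::-1]
json.dump({k:np.array(v).tolist() for k,v in c.items()},open('w3.json','w'))
cv2.imwrite('pics/w3full.png',im);cv2.imwrite('pics/w3.png',cv2.resize(im[60:350,170:520],None,fx=2,fy=2,interpolation=cv2.INTER_CUBIC))
E
```

```text
clock: 6.05
eef_pos: [504.8, 31.4, 95.4]
tcp_rot: [-3.142, -0.0, 1.571]
contact_force: [-0.5, 0.1, -0.8]
opening: 0.002
grasp_force: 0.0
```

View pics/w3.png

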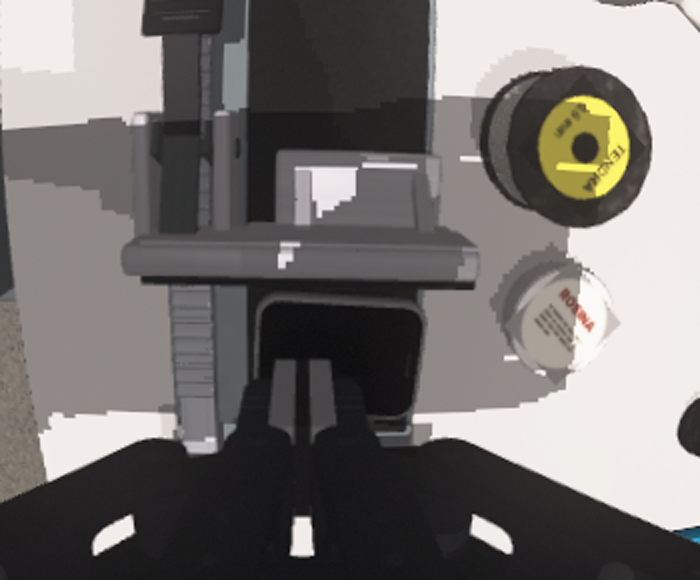

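The view shows the jaw standing in front of the fingers, with its front top edge at full-image v≈199. The tab's near edge is at full-image (261, 77), spanning u 241–281. I'll check its height from that width.

```bash
python3 - <<'E'
from h import *
import json
c=json.load(open('w3.json'))
for z in(53,42,38):
    l,r=ray(c,(241,77.5),z),ray(c,(280.5,77.5),z); print(z,np.round(l,1),np.round(r,1),np.round(r[0]-l[0],1))
for uv in((231.5,198),(408,199),(319,199)): print(np.round(ray(c,uv,59),1))
E
```

```text
53 [456.9 126.8  53. ] [480.9 125.6  53. ] 24.0
42 [454.  128.4  42. ] [479.5 127.   42. ] 25.4
38 [453.  128.9  38. ] [479.  127.6  38. ] 26.0
[449.7  53.7  59. ]
[558.1  53.1  59. ]
[503.5  53.   59. ]
```

The width of 26 mm fits z≈38–42, so the release has stayed down, and the jaw face is still at y≈53. Next I'll lower the fingers in front of the face and push gently, watching the force.

```bash
python3 -m creep '[{"x":0,"y":0,"z":20,"rx":0,"ry":0,"rz":0,"hand":0},{"x":0,"y":0,"z":20,"rx":0,"ry":0,"rz":0,"hand":0},{"x":0,"y":0,"z":16,"rx":0,"ry":0,"rz":0,"hand":0},{"x":0,"y":0,"z":0,"rx":0,"ry":0,"rz":0,"hand":0},{"x":3,"y":0,"z":0,"rx":0,"ry":0,"rz":0,"hand":0},{"x":3,"y":0,"z":0,"rx":0,"ry":0,"rz":0,"hand":0},{"x":3,"y":0,"z":0,"rx":0,"ry":0,"rz":0,"hand":0},{"x":3,"y":0,"z":0,"rx":0,"ry":0,"rz":0,"hand":0},{"x":3,"y":0,"z":0,"rx":0,"ry":0,"rz":0,"hand":0}]'; for i in 1 2; do python3 -m creep '[{"x":3,"y":0,"z":0,"rx":0,"ry":0,"rz":0,"hand":0},{"x":3,"y":0,"z":0,"rx":0,"ry":0,"rz":0,"hand":0}]'; done
```

```text
clock: 7.22
eef_pos: [505.4, 46.1, 39.6]
tcp_rot: [3.141, 0.0, 1.571]
contact_force: [1.9, -2.4, 1.7]
opening: 0.001
grasp_force: 1.4
clock: 7.48
eef_pos: [505.1, 52.2, 39.3]
tcp_rot: [3.141, 0.0, 1.571]
contact_force: [2.0, -3.7, 0.8]
opening: 0.004
grasp_force: 1.4
clock: 7.72
eef_pos: [505.1, 58.2, 39.3]
tcp_rot: [3.141, 0.0, 1.571]
contact_force: [1.5, -3.2, 1.0]
opening: 0.001
grasp_force: 1.4
```

The jaw slides at about 3 N, beyond the ratchet's play, so it is free. I'll push on to the end stop.

```bash
python3 -m creep '[{"x":5,"y":0,"z":0,"rx":0,"ry":0,"rz":0,"hand":0},{"x":5,"y":0,"z":0,"rx":0,"ry":0,"rz":0,"hand":0},{"x":5,"y":0,"z":0,"rx":0,"ry":0,"rz":0,"hand":0},{"x":5,"y":0,"z":0,"rx":0,"ry":0,"rz":0,"hand":0},{"x":5,"y":0,"z":0,"rx":0,"ry":0,"rz":0,"hand":0},{"x":5,"y":0,"z":0,"rx":0,"ry":0,"rz":0,"hand":0},{"x":5,"y":0,"z":0,"rx":0,"ry":0,"rz":0,"hand":0},{"x":5,"y":0,"z":0,"rx":0,"ry":0,"rz":0,"hand":0},{"x":4,"y":0,"z":0,"rx":0,"ry":0,"rz":0,"hand":0},{"x":4,"y":0,"z":0,"rx":0,"ry":0,"rz":0,"hand":0},{"x":4,"y":0,"z":0,"rx":0,"ry":0,"rz":0,"hand":0}]'; for i in 1 2 3; do python3 -m creep '[{"x":2,"y":0,"z":0,"rx":0,"ry":0,"rz":0,"hand":0},{"x":2,"y":0,"z":0,"rx":0,"ry":0,"rz":0,"hand":0}]' | grep -E "eef|contact"; done
```

```text
clock: 9.1
eef_pos: [505.0, 110.2, 39.3]
tcp_rot: [-3.142, 0.0, 1.571]
contact_force: [1.9, -2.0, 0.9]
opening: -0.0
grasp_force: 1.4
eef_pos: [505.0, 114.1, 39.3]
contact_force: [1.6, -2.2, 0.4]
eef_pos: [505.0, 118.1, 39.3]
contact_force: [1.6, -2.7, 0.9]
eef_pos: [505.0, 122.1, 39.3]
contact_force: [2.1, -2.6, 1.0]
```

```bash
for i in 1 2 3; do python3 -m creep '[{"x":1,"y":0,"z":0,"rx":0,"ry":0,"rz":0,"hand":0},{"x":1,"y":0,"z":0,"rx":0,"ry":0,"rz":0,"hand":0}]' | grep -E "eef|contact"; done
```

```text
eef_pos: [505.0, 124.0, 39.3]
contact_force: [2.3, -6.2, 0.6]
eef_pos: [505.0, 124.2, 39.3]
contact_force: [4.5, -20.5, 3.5]
eef_pos: [504.9, 124.4, 39.3]
contact_force: [5.6, -34.0, 5.5]
```

The force rose sharply at y = 124, which is where I predicted the end stop. I'll hold briefly, back off and rise.

```bash
python3 -m creep '[{"x":0,"y":0,"z":0,"rx":0,"ry":0,"rz":0,"hand":0},{"x":0,"y":0,"z":0,"rx":0,"ry":0,"rz":0,"hand":0},{"x":-6,"y":0,"z":0,"rx":0,"ry":0,"rz":0,"hand":0},{"x":-10,"y":0,"z":0,"rx":0,"ry":0,"rz":0,"hand":0},{"x":-10,"y":0,"z":0,"rx":0,"ry":0,"rz":0,"hand":0},{"x":0,"y":0,"z":-15,"rx":0,"ry":0,"rz":0,"hand":0},{"x":0,"y":0,"z":-20,"rx":0,"ry":0,"rz":0,"hand":0},{"x":0,"y":0,"z":-20,"rx":0,"ry":0,"rz":0,"hand":0},{"x":0,"y":0,"z":-20,"rx":0,"ry":0,"rz":0,"hand":0},{"x":0,"y":0,"z":-20,"rx":0,"ry":0,"rz":0,"hand":0},{"x":0,"y":0,"z":0,"rx":0,"ry":0,"rz":0,"hand":0},{"x":0,"y":0,"z":0,"rx":0,"ry":0,"rz":0,"hand":0},{"x":0,"y":0,"z":0,"rx":0,"ry":0,"rz":0,"hand":0}]'
python3 -c "
from rig import *
print(sign_off())"
```

```text
clock: 12.22
eef_pos: [504.4, 101.9, 133.6]
tcp_rot: [-3.14, 0.0, 1.571]
contact_force: [0.9, -0.1, 0.2]
opening: 0.004
grasp_force: 0.0
the job is handed in; nothing more can be done
None
```

I handed in the job at 12.2 s: the release is pressed down and the sliding jaw is pushed to its end stop, where force rose sharply at the predicted position. I took no picture after the push, so the final release, phone and bystander positions are not visually confirmed, and the hand-in returned no verdict.

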